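# Shut the parts chest and screw its lid down snug

## Task

Keep the coal dust out of the bearings: shut the half-open steel lid of the parts chest, then screw it down with the red wing knob in its middle (clockwise from above) until the knob goes from running freely to clearly snug on its seal. Stop there without overtightening, let go, and leave the parts lying around the chest alone.

Things in the scene. Friction and masses are not known exactly. Their poses are not given: they have to be found in the camera images.
- lid (a joint): Opening of the steel lid, rad: 0 = shut flat on the chest, grows as its front edge rises (starts at 0.5 to 0.9). The hinge is stiff: the lid stays where it is left and needs about 2 to 5 N of downward push at its front edge to close. Flat plate 190 mm (front to back) x 250 x 8 mm, its free front edge towards the robot.
- lid_hinge (a point): Middle of the hinge line, on the upper far edge of the fixed chest, 110 mm above the bench, level with the underside of the shut lid. x points from the chest's front to its back, square to the hinge; y along the hinge; z up. The chest is a green steel box 180 (x) x 240 (y) x 110 mm high, its centre 90 mm from here along -x. Its yaw varies.
- lid_press (a point): Point on the lid's upper face, on its centre line, 20 mm in from the front edge and 165 mm from the hinge: a good place to push the lid shut. Moves with the lid; lid's z is its outward normal. 118 mm above the bench when the lid is shut.
- lid_axis (a point): Where the knob's turning axis meets the lid's upper face, 90 mm from the hinge; moves with the lid, z outward (up when shut). Turning feel: the knob runs freely at about 0.05 N m for an unknown 0.6 to 2.2 rad (its pose does not show how far), then seats: torque steps to 0.5 N m and from there climbs by 1 N m per rad.
- knob_grip (a point): Centre of the red wing of the knob, on its turning axis, 25 mm above the lid's upper face (143 mm above the bench when shut). The wing is an upright bar 52 mm long (its x), 15 mm thick (its y), spanning 8 to 42 mm above the lid, on a black hub 28 mm across whose top is 8 mm above the lid; pinch it across its thickness. It starts at any yaw; clockwise from above tightens.
- seal (a point): Clamp washer under the knob, on its axis; at lid_axis until the knob seats, then sinks 2 mm per rad of further turning, too little to read from its measured position. Snug is 0.6 to 1 N m (0.1 to 0.5 rad past seating, sunk 0.2 to 1 mm; aim at 0.75 N m while turning; with the hand at rest it reads up to 0.15 less); more is overtightened. It stays as left.
- race_mid (a point): Middle of a loose chrome bearing race, a ring 62 mm across and 16 mm high, lying beside the chest. Leave alone.
- seal_green_mid (a point): Middle of a loose green plastic end seal, a ring 68 mm across and 12 mm high, lying beside the chest. Leave alone.
- lab_cap_mid (a point): Middle of a loose stepped steel labyrinth cap, 72 mm across and 22 mm high, lying beside the chest. Leave alone.
- punch_mid (a point): Middle of a loose copper drift punch, 18 mm thick and 150 mm long (its z), lying beside the chest. Leave alone.

How it is judged:
On the way, in this order (a step that is already met when the one before it is completed fails the run):
1. the lid is shut (value of joint lid below 0.03 rad), for 0.2 s.
2. the knob is snug on its seal (z of seal in the frame of lid_axis below -0.0002 m), for 0.2 s.
At the end, for the whole second after the job is handed in: The lid is shut (within 0.03 rad), the knob has squeezed the seal by 0.2 to 1 mm (snug, 0.6 to 1 N m), and it is released (value of joint lid below 0.03 rad and z of seal in the frame of lid_axis between -0.001 and -0.0002 m); the robot touches nothing.
It fails at once if the knob was overtightened (seal squeezed by more than 1 mm, torque over 1 N m) (z of seal in the frame of lid_axis below -0.001 m).
It fails at once if one of the loose parts beside the chest was moved by more than 20 mm (distance of any of race_mid, seal_green_mid, lab_cap_mid, punch_mid from where it was at the start of the episode above 0.02 m).
It also fails if it takes over 72 s, if anything falls off the work surface, if the arm or the gripper's body presses on something with over 40 N, if the wrist force passes 120 N, or if a joint passes its speed limit or range.

## Robot

A 7-joint arm with a two-finger parallel gripper is mounted at the origin on the work surface. World frame = base frame: x ahead of the robot, y to its left, z up, the work surface at z = 0. Lengths are in m, angles in rad, forces in N, time in s.
With the tool pointing down it reaches from about 0.425 to 0.95 m from the base axis. Payload 4.7 kg.
Tool frame: the origin (TCP) lies at the very end of the fingers, on their centre line; the grasp point (between the pads) lies 19 mm behind it (robot.grasp_offset is the distance from the TCP to the grasp point, in m); z points along the fingers, y is the direction in which the jaws open and shut (so a half turn about z gives the same grasp; the last joint's range is limited). The gripper opens to 85 mm and grips with 20 to 120 N. Pads are 22 mm wide; open, the fingers measure 114 mm over their backs; the gripper's body (76 mm by 85 mm) begins 54 mm behind the grasp point. The pads swing forward as they close: fully open they stand 13 mm farther back than shut.
Start: joints at [-1.141, 0.469, -0.049, 1.532, 0.024, 1.141, -0.082], TCP at [0.299, 0.605, 0.231] pointing down, gripper open.
Joint ranges: [-2.59, 2.59], [-0.33, 1.99], [-1.39, 1.29], [0.1, 2.45], [-1.04, 4.18], [0.21, 1.99], [-2.66, 2.66]. Speed limits (rad/s): [2.57, 2.57, 3.14, 3.14, 3.14, 3.14, 3.14].

## Interface

Orientations are given as [roll, pitch, yaw] about the fixed x, y, z axes, in that order (R = Rz(yaw) Ry(pitch) Rx(roll)).
In Python, from cell import robot gives the robot as it stands. The module is installed in compiled form; this text tells all that it offers.
- The arm moves only by the tool move_arm, never from a script. Its argument "series" is a list of rows, each an object of numbers: "dx", "dy", "dz": the shift along the tool's x, y, z in m; "twist": the turn about the tool's z in rad; "gripper": the opening, from 0 (shut) to 1 (fully open). In form: [{"dx": .., "dy": .., "dz": .., "twist": .., "gripper": ..}, ...]. A call has 1 to 12 rows; each row is the pose to reach, as a shift and turn from the pose measured when the call began, along the tool's axes at that moment; what a row does not reach only later rows make up. A row lasts 1/10 s, in which the tool goes at most 50 mm and 8.59 degrees, less where a joint would pass 70% of its speed; a pose out of reach is approached as far as the arm can. A call with a gripper value outside its range is refused whole. The fingers move at their own pace and stop on an object; "newtons" is the grip in N (left out, the last holds). Time passes only in rows, so rows that repeat a pose let the fingers close. It gives the time, the measured TCP pose, the force and the opening at its end, in the units of the state.
- robot.sense(): the state, without advancing time (a new reading comes with each control period).
- robot.get_image(name): name is "scene" or "top" or "wrist"; returns a dict with "pixels" (384x512x3 uint8, red, green, blue), "intrinsics" (3x3 intrinsics, pixels), "position" and "rotation" of the camera in the world. Camera axes: x right, y up, looking along -z (the intrinsics and any distortion apply to the point x, -y, -z); pixel columns grow to the right and rows downward; lengths in m; the calibration is good to about 2 mm. A picture is of the moment at which its call begins. There is no depth.
- robot.sign_off(): hands the job in, once; it reports no verdict.
Trained networks look in the newest picture that a camera, given by its name, has taken for a name from the list of things; names that differ only in an ending like _2 or _b are one class to them, and where a whole thing is asked for, a point or a joint stands for the part that bears it (a point fixed in the world has none). Each returns a list of dicts, best first, with "conf" (0 to 1); they miss things now and then, are a little off and sometimes report something else, mostly with a low value. They report only what shows in the picture. A call takes as long as a camera call.
- robot.cut_out(camera, thing): "mask" (384x512 bool, what is visible of it) and "at" ([row, column] in pixels, amid what is visible of it).
The state is a dict: "time": time; "joint_positions": joint angles; "joint_velocities": joint speeds; "joint_torque": joint torques, N m; "ee_pos": TCP position; "tcp_rot": TCP orientation; "contact_force": force on the tool from outside, world axes, zero at the start; "moment": the same for the moment, N m; "gripper_width": finger opening in m.
Only numpy, scipy, OpenCV 4.12 (cv2) and the standard library are available. Lean on these libraries where they do the work, as an engineer would, in place of code of your own. Each camera call takes 0.05 s, during which the arm holds its last target.

## Working session

There is one attempt and no reset: what is moved stays moved. The work goes in short steps, Python scripts to look and compute and a tool call to move; the robot and the scene stay as the last step left them, time stands still between calls to the robot, and variables do not carry over. Pictures are saved under pics/ and viewed, and the job is handed in when it is done.

Besides the shell and the picture viewer there is one more tool, called as name(argument=value, ...) on one line, values as JSON. move_arm: Moves the arm, as the interface text tells. Its arguments: {"type":"object","properties":{"series":{"type":"array","items":{"type":"object","properties":{"dx":{"type":"number"},"dy":{"type":"number"},"dz":{"type":"number"},"twist":{"type":"number"},"gripper":{"type":"number"}}}},"newtons":{"type":"number"}},"required":["series"]}

```bash
mkdir -p pics
cat > h.py <<'E'
import numpy as np, cv2
from cell import robot
def pic(cam,name):
    im=robot.get_image(cam); cv2.imwrite(f'pics/{name}.png',im['pixels'][:,:,::-1]); return im
def proj(im,P):
    P=np.atleast_2d(P); c=(P-np.array(im['position']))@np.array(im['rotation'])
    q=np.c_[c[:,0],-c[:,1],-c[:,2]]@np.array(im['intrinsics']).T
    return q[:,:2]/q[:,2:]
def ray(im,uv):
    d=np.linalg.inv(np.array(im['intrinsics']))@np.array([uv[0],uv[1],1.]); d=np.array([d[0],-d[1],-d[2]])
    return np.array(im['position']),np.array(im['rotation'])@d
def onz(im,uv,z):
    p,d=ray(im,uv); return p+d*(z-p[2])/d[2]
E
python3 - <<'E'
from h import *
for c in ['scene','top','wrist']:
    im=pic(c,c+'0'); print(c,np.round(im['position'],3),np.round(im['rotation'],3).tolist(),im['intrinsics'], im.keys())
s=robot.sense();print(s)
E
```

```text
scene [ 1.229 -0.041  0.701] [0.834, -0.004, 1.341] [[354.424874     0.         254.86161179]
 [  0.         354.424874   196.44945286]
 [  0.           0.           1.        ]] dict_keys(['pixels', 'intrinsics', 'position', 'rotation'])
top [0.474 0.08  0.937] [0.165, 0.014, -1.577] [[347.29192882   0.         251.95414328]
 [  0.         347.29192882 189.646207  ]
 [  0.           0.           1.        ]] dict_keys(['pixels', 'intrinsics', 'position', 'rotation'])
wrist [0.224 0.642 0.373] [-0.325, 0.002, 1.113] [[300.48540565   0.         257.99355722]
 [  0.         300.48540565 190.51315426]
 [  0.           0.           1.        ]] dict_keys(['pixels', 'intrinsics', 'position', 'rotation'])
{'time': 0.15, 'joint_positions': array([-1.14083515,  0.46928743, -0.04859329,  1.53341757,  0.024094  ,
        1.1409993 , -0.08233138]), 'joint_velocities': array([ 8.42187490e-05, -1.84011545e-03, -6.38715664e-04, -3.58282693e-03,
        1.57686480e-03, -1.75902474e-04, -1.87026351e-04]), 'joint_torque': array([ 4.76383229e-04, -5.10765731e+01, -4.67153010e-02, -2.37979460e+01,
        1.07397055e-02,  5.36680338e-03, -7.27442426e-06]), 'ee_pos': array([0.29876165, 0.60478472, 0.23048224]), 'tcp_rot': array([-3.14006672e+00,  4.31155450e-05,  2.68272172e+00]), 'contact_force': array([ 0.41810733,  1.12540558, -0.64096501]), 'moment': array([-0.01539723,  0.03097563,  0.00842773]), 'gripper_width': 0.08576197300373636}
```

Add to h.py:
```python
from scipy.spatial.transform import Rotation as Rn
_g=robot.get_image
def pic(cam,name):
    im=_g(cam); im['rotation']=Rn.from_euler('xyz',im['rotation']).as_matrix(); cv2.imwrite(f'pics/{name}.png',im['pixels'][:,:,::-1]); return im
```

```text
(no output)
```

View pics/scene0.png

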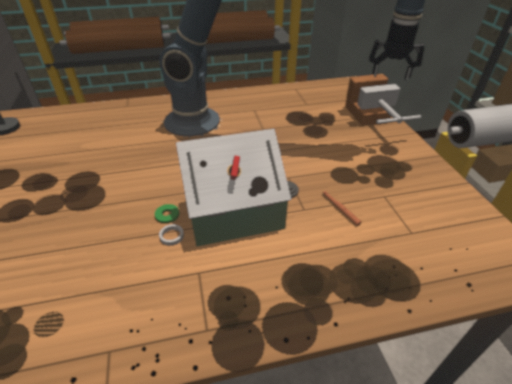

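View pics/top0.png

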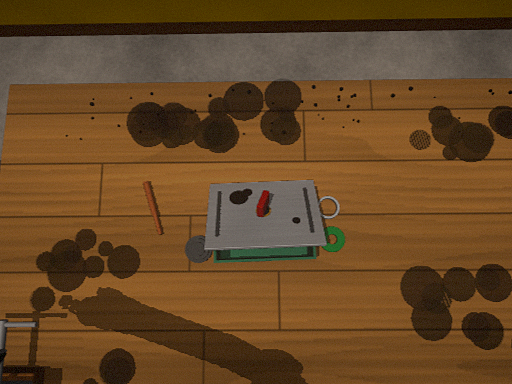

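View pics/wrist0.png

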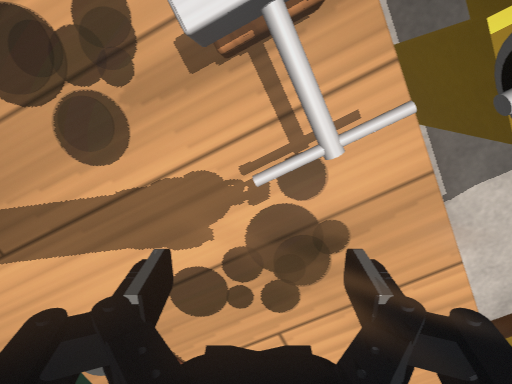

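Run:
```python
from h import *
a=cv2.imread('pics/top0.png')[170:270,180:350]; cv2.imwrite('pics/topz.png',cv2.resize(a,None,fx=4.5,fy=4.5,interpolation=cv2.INTER_CUBIC))
b=cv2.imread('pics/scene0.png')[120:255,150:310]; cv2.imwrite('pics/scz.png',cv2.resize(b,None,fx=4.4,fy=4.4,interpolation=cv2.INTER_CUBIC))
```

```text
(no output)
```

View pics/topz.png

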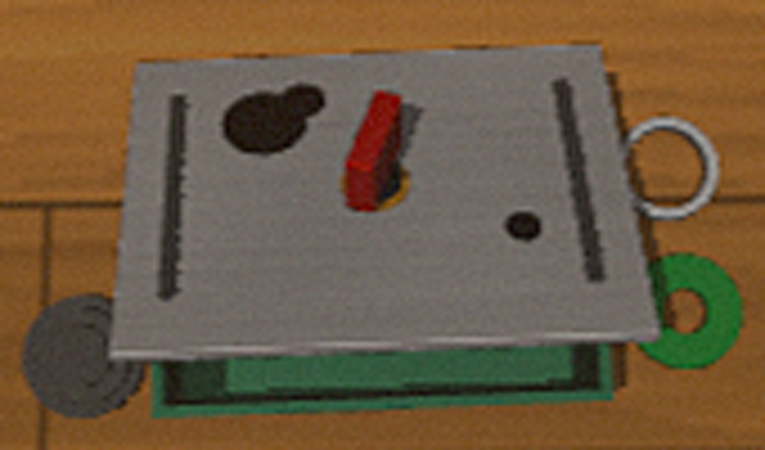

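View pics/scz.png

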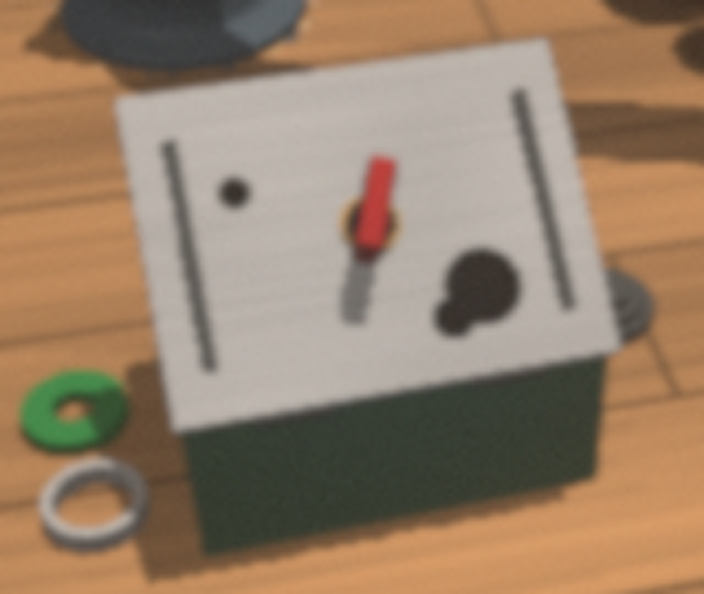

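```bash
cat > fit.py <<'E'
from h import *
from scipy.optimize import least_squares
def corners(p):
    hx,hy,yaw,th=p
    R=Rn.from_euler('z',yaw).as_matrix()@Rn.from_euler('y',th).as_matrix()
    # lid extends along -x ; raising front: rotation about y by +th maps -x to (-cos, +sin)
    L=np.array([[5,125,8],[5,-125,8],[-185,-125,8],[-185,125,8],[-90,0,8]])/1000
    return L@R.T+[hx,hy,.11]
if __name__=='__main__':
    t=pic('top','t1'); s=pic('scene','s1')
    ut=np.array([[137,62],[600,45],[657,330],[110,350]])/4.5+[180,170]
    us=np.array([[620,350],[175,430],[118,100],[548,40]])/4.4+[150,120]
    f=lambda p:np.r_[(proj(t,corners(p)[:4])-ut).ravel(),(proj(s,corners(p)[:4])-us).ravel()]
    r=least_squares(f,[.55,0,0,.7]); print(r.x,np.round(r.fun,1)); c=corners(r.x);print(np.round(c,3))
    print('press',np.round(corners(r.x)[2:4].mean(0),3))
    for n,im in (('top',t),('scene',s)):
        for k in ['race_mid','seal_green_mid','lab_cap_mid','punch_mid']:
            d=robot.cut_out(n,k)
            if d: a=d[0]['at']; print(n,k,round(d[0]['conf'],2),np.round(onz(im,(a[1],a[0]),.01),3))
E
python3 fit.py
```

```text
[0.62415127 0.06779408 0.02799468 0.60464993] [-1.  -1.2 -0.4 -1.2  0.3  0.7 -1.1  0.5  0.3 -0.  -1.1  0.2 -1.3 -0.9
 -0.3 -0.8]
[[ 0.629  0.193  0.114]
 [ 0.636 -0.057  0.114]
 [ 0.48  -0.061  0.222]
 [ 0.473  0.189  0.222]
 [ 0.555  0.066  0.168]]
press [0.477 0.064 0.222]
top race_mid 0.6 [ 0.596 -0.13   0.01 ]
top seal_green_mid 0.83 [ 0.49  -0.125  0.01 ]
top lab_cap_mid 0.74 [0.474 0.236 0.01 ]
top punch_mid 0.67 [0.586 0.351 0.01 ]
scene race_mid 0.79 [ 0.603 -0.107  0.01 ]
scene seal_green_mid 0.62 [ 0.497 -0.12   0.01 ]
scene punch_mid 0.84 [0.61  0.348 0.01 ]
```

```bash
cat > wing.py <<'E'
from h import *
def lidT(p):
    hx,hy,yaw,th=p
    return Rn.from_euler('z',yaw).as_matrix()@Rn.from_euler('y',th).as_matrix(), np.array([hx,hy,.11])
def red(im):
    h=cv2.cvtColor(im['pixels'],cv2.COLOR_RGB2HSV); m=((h[...,0]<8)|(h[...,0]>172))&(h[...,1]>150)&(h[...,2]>60)
    n,l,st,_=cv2.connectedComponentsWithStats(m.astype(np.uint8)); 
    return m
def fitwing(p,ims,d=(0,0)):
    R,o=lidT(p); res=[]
    B=np.array([[a,b,c] for a in(-26,26) for b in(-7.5,7.5) for c in(8,42)])/1000
    for yaw in np.arange(-1.6,1.6,.04):
        P=(B@Rn.from_euler('z',yaw).as_matrix().T+[-.09+d[0],d[1],.008])@R.T+o; sc=0
        for im in ims:
            u=proj(im,P); 
            m=np.zeros((384*4,512*4),np.uint8); cv2.fillConvexPoly(m,cv2.convexHull((u*4+1.5).astype(np.int32)),1)
            c=proj(im,P.mean(0))[0].astype(int); 
            r=np.zeros((384,512),bool); r[c[1]-35:c[1]+35,c[0]-35:c[0]+35]=1
            rr=cv2.resize((red(im)&r).astype(np.uint8),None,fx=4,fy=4,interpolation=cv2.INTER_NEAREST)
            sc+=(m&rr).sum()/max(1,(m|rr).sum())
        res.append((sc/len(ims),yaw))
    return sorted(res)[::-1][:4]
E
python3 - <<'E'
from wing import *
t=pic('top','t2'); s=pic('scene','s2'); p=[.6242,.0678,.028,.605]
print(fitwing(p,[t]),fitwing(p,[s]),fitwing(p,[t,s]))
E
```

```text
[(np.float64(0.6998778998778998), np.float64(-0.23999999999999888)), (np.float64(0.6885788602506503), np.float64(-0.2799999999999989)), (np.float64(0.6812162824914174), np.float64(-0.19999999999999885)), (np.float64(0.6598685701336959), np.float64(-0.31999999999999895))] [(np.float64(0.5406935598018401), np.float64(-0.43999999999999906)), (np.float64(0.5390218522372529), np.float64(-0.399999999999999)), (np.float64(0.5332197614991482), np.float64(-0.359999999999999)), (np.float64(0.5263511245384357), np.float64(-0.31999999999999895))] [(np.float64(0.6037202706283034), np.float64(-0.2799999999999989)), (np.float64(0.6010600261721337), np.float64(-0.23999999999999888)), (np.float64(0.5931098473360659), np.float64(-0.31999999999999895)), (np.float64(0.5902373535213011), np.float64(-0.359999999999999))]
```

```bash
cat > go.py <<'E'
from h import *
import sys
def sh(s,tgt,yaw=None):
    R=Rn.from_euler('xyz',s['tcp_rot']).as_matrix(); d=R.T@(np.array(tgt)-s['ee_pos'])
    tw=None if yaw is None else -((yaw-s['tcp_rot'][2]+np.pi)%(2*np.pi)-np.pi)
    print(np.round(d,4),tw)
if __name__=='__main__':
    s=robot.sense(); print(s['time'],np.round(s['ee_pos'],4),np.round(s['tcp_rot'],4),np.round(s['joint_positions'],3),np.round(s['contact_force'],2),np.round(s['moment'],3),round(s['gripper_width'],4))
    a=sys.argv[1:]
    for k in a:
        v=[float(x) for x in k.split(',')]; sh(s,v[:3],v[3] if len(v)>3 else None)
E
python3 go.py .488,.064,.29,2.86 .488,.064,.235,2.86
```

```text
0.75 [0.2989 0.6052 0.2314] [ 3.1415 -0.      2.6828] [-1.141  0.469 -0.049  1.533  0.024  1.141 -0.082] [-0.05 -0.36  1.1 ] [-0.003  0.013 -0.011] 0.0853
[-0.4092 -0.4015 -0.0587] -0.1772043761844273
[-0.4092 -0.4015 -0.0037] -0.1772043761844273
```

move_arm(series=[{"dx": 0, "dy": 0, "dz": -0.058, "gripper": 0}, {"dx": -0.409, "dy": -0.401, "dz": -0.058, "twist": -0.177, "gripper": 0}, {"dx": -0.409, "dy": -0.401, "dz": -0.058, "twist": -0.177, "gripper": 0}, {"dx": -0.409, "dy": -0.401, "dz": -0.058, "twist": -0.177, "gripper": 0}, {"dx": -0.409, "dy": -0.401, "dz": -0.058, "twist": -0.177, "gripper": 0}, {"dx": -0.409, "dy": -0.401, "dz": -0.058, "twist": -0.177, "gripper": 0}, {"dx": -0.409, "dy": -0.401, "dz": -0.058, "twist": -0.177, "gripper": 0}, {"dx": -0.409, "dy": -0.401, "dz": -0.058, "twist": -0.177, "gripper": 0}, {"dx": -0.409, "dy": -0.401, "dz": -0.058, "twist": -0.177, "gripper": 0}, {"dx": -0.409, "dy": -0.401, "dz": -0.058, "twist": -0.177, "gripper": 0}, {"dx": -0.409, "dy": -0.401, "dz": -0.058, "twist": -0.177, "gripper": 0}, {"dx": -0.409, "dy": -0.401, "dz": -0.058, "twist": -0.177, "gripper": 0}])

```text
$.series[0]: bad value
```

```bash
python3 go.py .488,.064,.29,2.86
```

```text
0.75 [0.2989 0.6052 0.2314] [ 3.1415 -0.      2.6828] [-1.141  0.469 -0.049  1.533  0.024  1.141 -0.082] [-0.05 -0.36  1.1 ] [-0.003  0.013 -0.011] 0.0853
[-0.4092 -0.4015 -0.0587] -0.1772043761844273
```

move_arm(series=[{"dx": 0, "dy": 0, "dz": -0.058, "twist": 0, "gripper": 0}, {"dx": -0.409, "dy": -0.401, "dz": -0.058, "twist": -0.177, "gripper": 0}, {"dx": -0.409, "dy": -0.401, "dz": -0.058, "twist": -0.177, "gripper": 0}, {"dx": -0.409, "dy": -0.401, "dz": -0.058, "twist": -0.177, "gripper": 0}, {"dx": -0.409, "dy": -0.401, "dz": -0.058, "twist": -0.177, "gripper": 0}, {"dx": -0.409, "dy": -0.401, "dz": -0.058, "twist": -0.177, "gripper": 0}, {"dx": -0.409, "dy": -0.401, "dz": -0.058, "twist": -0.177, "gripper": 0}, {"dx": -0.409, "dy": -0.401, "dz": -0.058, "twist": -0.177, "gripper": 0}, {"dx": -0.409, "dy": -0.401, "dz": -0.058, "twist": -0.177, "gripper": 0}, {"dx": -0.409, "dy": -0.401, "dz": -0.058, "twist": -0.177, "gripper": 0}, {"dx": -0.409, "dy": -0.401, "dz": -0.058, "twist": -0.177, "gripper": 0}, {"dx": -0.409, "dy": -0.401, "dz": -0.058, "twist": -0.177, "gripper": 0}])

```text
time: 1.95
ee_pos: [0.4808, 0.0841, 0.2895]
tcp_rot: [3.141, 0.001, 2.86]
contact_force: [1.4, 0.8, -0.3]
gripper_width: 0.0002
```

```bash
python3 go.py .488,.064,.29,2.86
```

```text
1.95 [0.4808 0.0841 0.2895] [3.1406e+00 9.0000e-04 2.8600e+00] [-0.462  0.104  0.221  1.897 -0.026  1.142  1.058] [ 1.36  0.83 -0.26] [ 0.016 -0.112 -0.012] 0.0002
[-0.0125 -0.0174 -0.0005] -3.965654736903801e-05
```

Run:
```python
from wing import *
from go import sh
s=robot.sense()
for th in np.linspace(.65,0,11):
    R,o=lidT([.6242,.0678,.028,th]); P=R@[-.165,0,.008]+o; print(round(th,3),np.round(P,3),end=' '); sh(s,P)
```

```text
0.65 [0.498 0.064 0.216] [-0.0217 -0.0145  0.0733] None
0.585 [0.491 0.064 0.208] [-0.0154 -0.0165  0.0817] None
0.52 [0.485 0.064 0.199] [-0.0096 -0.0184  0.0906] None
0.455 [0.48  0.064 0.19 ] [-0.0044 -0.02    0.0998] None
0.39 [0.475 0.064 0.18 ] [ 0.0003 -0.0215  0.1094] None
0.325 [0.47  0.063 0.17 ] [ 0.0043 -0.0228  0.1192] None
0.26 [0.467 0.063 0.16 ] [ 0.0077 -0.0239  0.1293] None
0.195 [0.464 0.063 0.15 ] [ 0.0105 -0.0248  0.1397] None
0.13 [0.462 0.063 0.139] [ 0.0127 -0.0255  0.1501] None
0.065 [0.46  0.063 0.129] [ 0.0142 -0.026   0.1608] None
0.0 [0.459 0.063 0.118] [ 0.015  -0.0263  0.1715] None
```

move_arm(series=[{"dx": -0.018, "dy": -0.016, "dz": 0.03, "twist": 0, "gripper": 0}, {"dx": -0.018, "dy": -0.016, "dz": 0.065, "twist": 0, "gripper": 0}, {"dx": -0.018, "dy": -0.016, "dz": 0.075, "twist": 0, "gripper": 0}, {"dx": -0.015, "dy": -0.0165, "dz": 0.082, "twist": 0, "gripper": 0}, {"dx": -0.01, "dy": -0.018, "dz": 0.091, "twist": 0, "gripper": 0}, {"dx": -0.004, "dy": -0.02, "dz": 0.1, "twist": 0, "gripper": 0}, {"dx": 0, "dy": -0.0215, "dz": 0.109, "twist": 0, "gripper": 0}, {"dx": 0.004, "dy": -0.023, "dz": 0.119, "twist": 0, "gripper": 0}, {"dx": 0.008, "dy": -0.024, "dz": 0.129, "twist": 0, "gripper": 0}, {"dx": 0.0105, "dy": -0.025, "dz": 0.14, "twist": 0, "gripper": 0}, {"dx": 0.0105, "dy": -0.025, "dz": 0.145, "twist": 0, "gripper": 0}])

```text
time: 3.05
ee_pos: [0.4622, 0.0631, 0.1429]
tcp_rot: [-3.141, -0.002, 2.86]
contact_force: [-0.7, 0.1, 1.3]
gripper_width: 0.0001
```

```bash
python3 go.py .459,.063,.118,2.86
python3 - <<'E'
from h import *
pic('scene','s3');pic('wrist','w3')
E
```

```text
3.05 [0.4622 0.0631 0.1429] [-3.1410e+00 -2.4000e-03  2.8603e+00] [-0.419  0.24   0.225  2.116 -0.075  0.795  1.142] [-0.65  0.06  1.34] [ 0.044  0.234 -0.035] 0.0001
[ 0.003  -0.0009  0.0249] 0.00025240683161920074
```

View pics/s3.png

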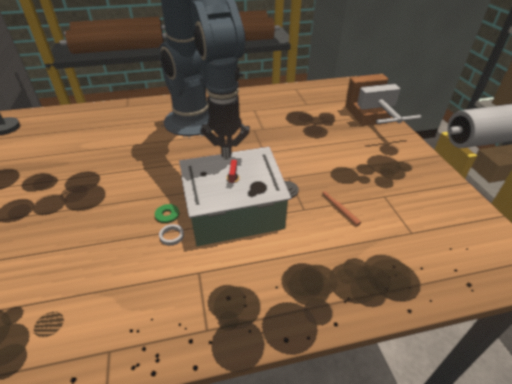

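The scene picture shows the lid nearly down, with the fingertips at about (228,150) on its front part and the side parts undisturbed. I'll push on.

move_arm(series=[{"dx": 0.001, "dy": -0.001, "dz": 0.008, "twist": 0, "gripper": 0}, {"dx": 0.002, "dy": -0.001, "dz": 0.015, "twist": 0, "gripper": 0}, {"dx": 0.003, "dy": -0.001, "dz": 0.021, "twist": 0, "gripper": 0}, {"dx": 0.003, "dy": -0.001, "dz": 0.025, "twist": 0, "gripper": 0}, {"dx": 0.003, "dy": -0.001, "dz": 0.026, "twist": 0, "gripper": 0}, {"dx": 0.003, "dy": -0.001, "dz": 0.026, "twist": 0, "gripper": 0}])

```text
time: 3.75
ee_pos: [0.4592, 0.0625, 0.118]
tcp_rot: [-3.14, -0.003, 2.86]
contact_force: [-3.6, -1.6, 11.7]
gripper_width: 0.0005
```

```bash
python3 go.py .459,.063,.116,2.86
```

```text
3.75 [0.4592 0.0625 0.118 ] [-3.1405e+00 -3.1000e-03  2.8597e+00] [-0.412  0.276  0.219  2.145 -0.089  0.733  1.155] [-3.61 -1.56 11.73] [-0.211  0.77  -0.028] 0.0005
[0.0004 0.0005 0.002 ] -0.0003206946390328369
```

move_arm(series=[{"dx": 0, "dy": 0, "dz": 0.001, "twist": 0, "gripper": 0}, {"dx": 0, "dy": 0, "dz": 0.001, "twist": 0, "gripper": 0}, {"dx": 0, "dy": 0, "dz": 0.001, "twist": 0, "gripper": 0}, {"dx": 0, "dy": 0, "dz": -0.03, "twist": 0, "gripper": 0}, {"dx": 0, "dy": 0, "dz": -0.07, "twist": 0, "gripper": 1}, {"dx": 0.05, "dy": 0, "dz": -0.12, "twist": 0, "gripper": 1}, {"dx": 0.08, "dy": 0, "dz": -0.12, "twist": 0, "gripper": 1}, {"dx": 0.08, "dy": 0, "dz": -0.12, "twist": 0, "gripper": 1}])

```text
time: 4.55
ee_pos: [0.3794, 0.0861, 0.2397]
tcp_rot: [3.14, -0.003, 2.864]
contact_force: [1.0, 0.8, -1.0]
gripper_width: 0.0577
```

```bash
python3 - <<'E'
from wing import *
t=pic('top','t4'); s=pic('scene','s4'); w=pic('wrist','w4')
for d in [(0,0)]:
    p=[.6242,.0678,.028,0]
    for n,i in (('t',t),('s',s),('w',w)):
        try: print(n,[(round(float(a),2),round(float(b),2)) for a,b in fitwing(p,[i])])
        except Exception as e: print(n,e)
print(proj(w,[[.534,.0653,.143]]),proj(t,[[.534,.0653,.143]]))
E
python3 go.py .534,.0655,.2,2.86
```

```text
t [(0.78, -0.32), (0.78, -0.28), (0.78, -0.36), (0.77, -0.24)]
s [(0.34, -0.16), (0.34, -0.2), (0.32, -0.12), (0.31, -0.24)]
w [(0.27, -0.32), (0.27, -0.28), (0.26, -0.24), (0.26, -0.36)]
[[280.68190708 337.0858727 ]] [[262.93680856 220.76875575]]
4.7 [0.3828 0.0846 0.2381] [-3.1406e+00 -2.9000e-03  2.8598e+00] [-0.516 -0.018  0.19   2.148  0.003  1.014  0.961] [ 0.85 -0.81 -0.04] [-0.037 -0.086  0.014] 0.0792
[-0.1507  0.0237  0.0376] -0.0001588251578743538
```

View pics/w4.png

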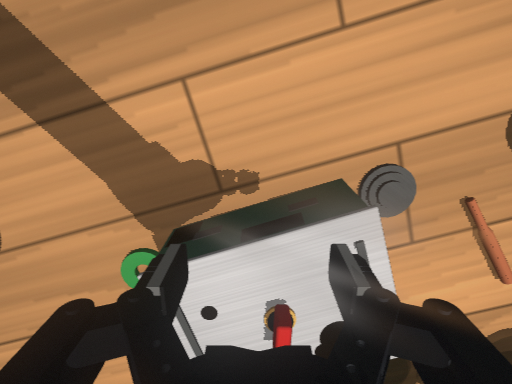

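View pics/s4.png

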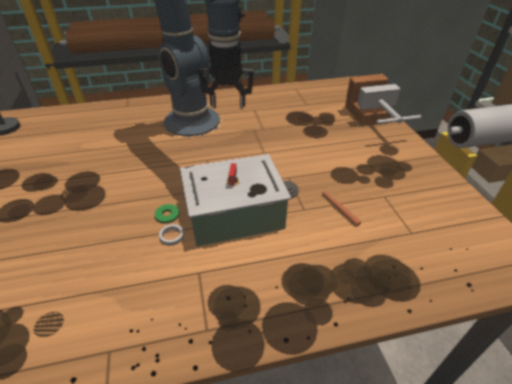

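Run:
```python
from wing import *
t=pic('top','t5'); s=pic('scene','s5')
p=[.6242,.0678,.028,0]
for n,i in (('t',[t]),('s',[s]),('ts',[t,s])):
    b=max(((fitwing(p,i,(dx,dy))[0],dx,dy) for dx in np.arange(-.012,.013,.004) for dy in np.arange(-.012,.013,.004)),key=lambda x:x[0][0])
    print(n,b)
for n,i in (('t',t),('s',s)):
    m=red(i); c=proj(i,[[.534,.0655,.143]])[0].astype(int); ys,xs=np.nonzero(m[c[1]-30:c[1]+30,c[0]-30:c[0]+30]); u=np.array([xs.mean()+c[0]-30,ys.mean()+c[1]-30]);print(n,c,u,len(xs),onz(i,u,.143))
for n,im in (('top',t),('scene',s)):
    q=im['pixels']; c=proj(im,[[.534,.0655,.118]])[0].astype(int)
    a=q[c[1]-55:c[1]+65,c[0]-75:c[0]+75]
    a=np.ascontiguousarray(cv2.resize(a,None,fx=5,fy=5,interpolation=cv2.INTER_CUBIC)[:,:,::-1])
    R,o=lidT(p); L=np.array([[5,125,8],[5,-125,8],[-185,-125,8],[-185,125,8]])/1000@R.T+o
    u=(proj(im,L)-[c[0]-75,c[1]-55]+.5)*5
    cv2.polylines(a,[u.astype(np.int32)],True,(255,0,255),1); cv2.imwrite(f'pics/{n}_ov.png',a)
```

```text
t ((np.float64(0.7872417542587894), np.float64(-0.31999999999999895)), np.float64(-0.004), np.float64(0.0))
s ((np.float64(0.3519148936170213), np.float64(-0.19999999999999885)), np.float64(-0.012), np.float64(0.004))
ts ((np.float64(0.5483583193028797), np.float64(-0.2799999999999989)), np.float64(0.0), np.float64(0.0))
t [262 220] [263.14788732 220.86619718] 142 [0.53377446 0.06482085 0.143     ]
s [232 173] [232.28846154 170.36538462] 52 [0.52075917 0.06783917 0.143     ]
```

View pics/top_ov.png

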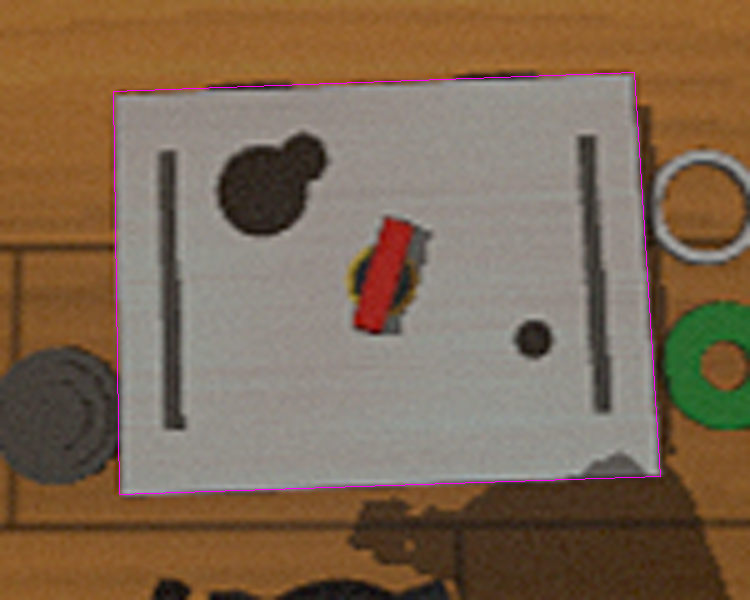

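View pics/scene_ov.png

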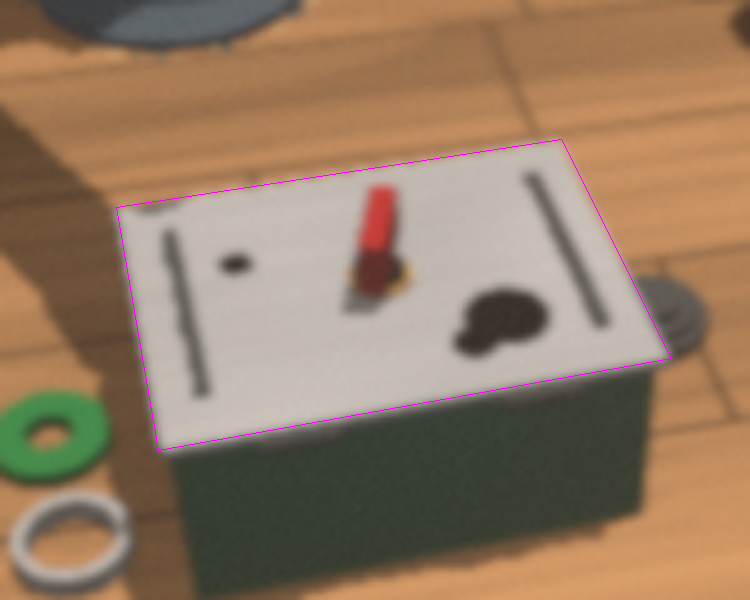

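move_arm(series=[{"dx": -0.05, "dy": 0.008, "dz": 0.01, "twist": 0, "gripper": 1}, {"dx": -0.1, "dy": 0.016, "dz": 0.02, "twist": 0, "gripper": 1}, {"dx": -0.151, "dy": 0.024, "dz": 0.03, "twist": 0, "gripper": 1}, {"dx": -0.151, "dy": 0.024, "dz": 0.035, "twist": 0, "gripper": 1}, {"dx": -0.151, "dy": 0.024, "dz": 0.035, "twist": 0, "gripper": 1}, {"dx": -0.151, "dy": 0.024, "dz": 0.035, "twist": 0, "gripper": 1}])

```text
time: 5.4
ee_pos: [0.5336, 0.0649, 0.2009]
tcp_rot: [-3.138, -0.007, 2.858]
contact_force: [-0.8, 0.2, 0.4]
gripper_width: 0.0853
```

```bash
python3 go.py .534,.065,.131,2.86
python3 - <<'E'
from h import *
w=pic('wrist','w6'); print(proj(w,[[.534,.0653,.143]]))
E
```

```text
5.4 [0.5336 0.0649 0.2009] [-3.138  -0.0065  2.8582] [-0.418  0.281  0.266  1.903 -0.088  0.976  1.176] [-0.81  0.18  0.36] [0.025 0.003 0.008] 0.0853
[-0.0008  0.0004  0.0699] -0.001806719078301544
[[258.41806138 212.03273324]]
```

View pics/w6.png

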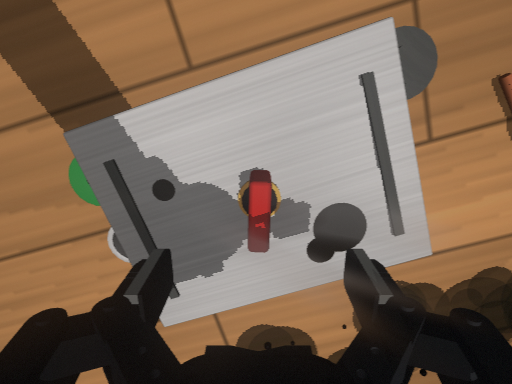

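move_arm(series=[{"dx": 0, "dy": 0, "dz": 0.035, "twist": 0, "gripper": 1}, {"dx": 0, "dy": 0, "dz": 0.06, "twist": 0, "gripper": 1}, {"dx": 0, "dy": 0, "dz": 0.07, "twist": 0, "gripper": 1}, {"dx": 0, "dy": 0, "dz": 0.07, "twist": 0, "gripper": 1}])

```text
time: 5.85
ee_pos: [0.5318, 0.0654, 0.1312]
tcp_rot: [-3.138, -0.007, 2.859]
contact_force: [-0.4, 0.1, 0.5]
gripper_width: 0.0854
```

```bash
python3 go.py .534,.065,.131,2.86
```

```text
5.85 [0.5318 0.0654 0.1312] [-3.1384 -0.0074  2.8594] [-0.401  0.365  0.25   1.974 -0.121  0.825  1.205] [-0.42  0.14  0.51] [-0.032  0.017 -0.044] 0.0854
[-0.0022  0.0003  0.0002] -0.0006201548008308855
```

move_arm(series=[{"dx": -0.002, "dy": 0, "dz": 0, "twist": 0, "gripper": 0}, {"dx": -0.002, "dy": 0, "dz": 0, "twist": 0, "gripper": 0}, {"dx": -0.002, "dy": 0, "dz": 0, "twist": 0, "gripper": 0}, {"dx": -0.002, "dy": 0, "dz": 0, "twist": 0, "gripper": 0}, {"dx": -0.002, "dy": 0, "dz": 0, "twist": 0, "gripper": 0}, {"dx": -0.002, "dy": 0, "dz": 0, "twist": 0, "gripper": 0}, {"dx": -0.002, "dy": 0, "dz": 0, "twist": 0, "gripper": 0}, {"dx": -0.002, "dy": 0, "dz": 0, "twist": 0, "gripper": 0}], newtons=100)

```text
time: 6.65
ee_pos: [0.534, 0.0652, 0.1319]
tcp_rot: [-3.139, -0.007, 2.859]
contact_force: [-1.3, 0.6, 5.3]
gripper_width: 0.0134
```

```bash
python3 go.py .534,.065,.131,2.86
```

```text
6.65 [0.534  0.0652 0.1319] [-3.1393 -0.007   2.8594] [-0.399  0.367  0.25   1.969 -0.122  0.827  1.207] [-1.27  0.62  5.28] [ 0.267  0.349 -0.044] 0.0134
[-0.     -0.0002  0.0009] -0.0005884990874349683
```

move_arm(series=[{"dx": 0, "dy": 0, "dz": 0, "twist": 0.1, "gripper": 0}, {"dx": 0, "dy": 0, "dz": 0, "twist": 0.2, "gripper": 0}, {"dx": 0, "dy": 0, "dz": 0, "twist": 0.3, "gripper": 0}, {"dx": 0, "dy": 0, "dz": 0, "twist": 0.4, "gripper": 0}, {"dx": 0, "dy": 0, "dz": 0, "twist": 0.5, "gripper": 0}])

```text
time: 7.15
ee_pos: [0.5338, 0.065, 0.1319]
tcp_rot: [-3.136, -0.005, 2.356]
contact_force: [-1.3, 0.1, 3.3]
gripper_width: 0.0136
```

```bash
python3 go.py .534,.065,.131,2.36
```

```text
7.15 [0.5338 0.065  0.1319] [-3.1356 -0.0052  2.3555] [-0.491  0.376  0.367  1.974 -0.18   0.831  0.761] [-1.31  0.06  3.25] [0.022 0.291 0.034] 0.0136
[-0.0002  0.0001  0.0009] -0.00448542842771138
```

move_arm(series=[{"dx": 0, "dy": 0, "dz": 0, "twist": 0.06, "gripper": 0}, {"dx": 0, "dy": 0, "dz": 0, "twist": 0.12, "gripper": 0}])

```text
time: 7.35
ee_pos: [0.5337, 0.065, 0.1319]
tcp_rot: [-3.135, -0.004, 2.233]
contact_force: [-0.8, 0.8, 3.3]
gripper_width: 0.0133
```

```bash
python3 go.py
```

```text
7.35 [0.5337 0.065  0.1319] [-3.1348 -0.0043  2.2334] [-0.513  0.378  0.396  1.975 -0.195  0.832  0.653] [-0.76  0.79  3.32] [0.091 0.175 0.026] 0.0133
```

move_arm(series=[{"dx": 0, "dy": 0, "dz": 0, "twist": 0.06, "gripper": 0}, {"dx": 0, "dy": 0, "dz": 0, "twist": 0.12, "gripper": 0}])

```text
time: 7.55
ee_pos: [0.5337, 0.065, 0.132]
tcp_rot: [-3.134, -0.003, 2.111]
contact_force: [-1.0, 0.4, 3.1]
gripper_width: 0.0134
```

```bash
python3 go.py
```

```text
7.55 [0.5337 0.065  0.132 ] [-3.1341 -0.0034  2.1112] [-0.536  0.382  0.425  1.976 -0.209  0.834  0.545] [-1.    0.36  3.1 ] [0.104 0.126 0.043] 0.0134
```

move_arm(series=[{"dx": 0, "dy": 0, "dz": 0, "twist": 0.06, "gripper": 0}, {"dx": 0, "dy": 0, "dz": 0, "twist": 0.12, "gripper": 0}])

```text
time: 7.75
ee_pos: [0.5336, 0.0649, 0.132]
tcp_rot: [-3.134, -0.002, 1.989]
contact_force: [-1.4, 0.6, 3.2]
gripper_width: 0.0131
```

```bash
python3 go.py
```

```text
7.75 [0.5336 0.0649 0.132 ] [-3.1336e+00 -2.4000e-03  1.9890e+00] [-0.559  0.385  0.455  1.978 -0.224  0.836  0.438] [-1.4   0.55  3.17] [0.13  0.189 0.058] 0.0131
```

move_arm(series=[{"dx": 0, "dy": 0, "dz": 0, "twist": 0.06, "gripper": 0}, {"dx": 0, "dy": 0, "dz": 0, "twist": 0.12, "gripper": 0}])

```text
time: 7.95
ee_pos: [0.5335, 0.0649, 0.132]
tcp_rot: [-3.133, -0.001, 1.867]
contact_force: [-0.3, 0.5, 2.0]
gripper_width: 0.0134
```

```bash
python3 go.py
```

```text
7.95 [0.5335 0.0649 0.132 ] [-3.1331e+00 -1.4000e-03  1.8670e+00] [-0.581  0.389  0.484  1.979 -0.24   0.838  0.332] [-0.32  0.48  2.04] [0.173 0.087 0.346] 0.0134
```

move_arm(series=[{"dx": 0, "dy": 0, "dz": 0, "twist": 0.03, "gripper": 0}, {"dx": 0, "dy": 0, "dz": 0, "twist": 0.06, "gripper": 0}])

```text
time: 8.15
ee_pos: [0.5335, 0.0649, 0.132]
tcp_rot: [-3.133, -0.0, 1.807]
contact_force: [-1.1, -0.8, 1.9]
gripper_width: 0.013
```

```bash
python3 go.py
```

```text
8.15 [0.5335 0.0649 0.132 ] [-3.1329e+00 -4.0000e-04  1.8075e+00] [-0.593  0.391  0.499  1.98  -0.247  0.839  0.279] [-1.07 -0.8   1.9 ] [0.041 0.143 0.556] 0.013
```

move_arm(series=[{"dx": 0, "dy": 0, "dz": 0, "twist": 0.03, "gripper": 0}, {"dx": 0, "dy": 0, "dz": 0, "twist": 0.06, "gripper": 0}, {"dx": 0, "dy": 0, "dz": 0, "twist": 0.08, "gripper": 0}])

```text
time: 8.45
ee_pos: [0.5334, 0.0649, 0.132]
tcp_rot: [-3.133, 0.0, 1.726]
contact_force: [-1.5, 1.0, 2.2]
gripper_width: 0.0135
```

```bash
python3 go.py
```

```text
8.45 [0.5334 0.0649 0.132 ] [-3.1327e+00  5.0000e-04  1.7264e+00] [-0.608  0.394  0.519  1.98  -0.258  0.84   0.209] [-1.47  1.02  2.16] [0.092 0.078 0.643] 0.0135
```

move_arm(series=[{"dx": 0, "dy": 0, "dz": 0, "twist": 0.03, "gripper": 0}, {"dx": 0, "dy": 0, "dz": 0, "twist": 0.06, "gripper": 0}, {"dx": 0, "dy": 0, "dz": 0, "twist": 0.1, "gripper": 0}])

```text
time: 8.75
ee_pos: [0.5334, 0.0649, 0.132]
tcp_rot: [-3.133, 0.001, 1.624]
contact_force: [-0.3, -0.3, 2.3]
gripper_width: 0.0134
```

```bash
python3 go.py; python3 go.py
python3 - <<'E'
from h import *
pic('scene','s8')
for i in range(4):
    robot.get_image('top'); print(np.round(robot.sense()['moment'],3))
E
```

```text
8.75 [0.5334 0.0649 0.132 ] [-3.1327e+00  1.4000e-03  1.6243e+00] [-0.627  0.398  0.545  1.981 -0.271  0.843  0.12 ] [-0.31 -0.3   2.28] [0.148 0.132 0.764] 0.0134
8.75 [0.5334 0.0649 0.132 ] [-3.1327e+00  1.4000e-03  1.6243e+00] [-0.627  0.398  0.545  1.981 -0.271  0.843  0.12 ] [-0.31 -0.3   2.28] [0.148 0.132 0.764] 0.0134
[0.082 0.182 0.544]
[0.107 0.185 0.582]
[0.09  0.189 0.544]
[0.1   0.178 0.56 ]
```

move_arm(series=[{"dx": 0, "dy": 0, "dz": 0, "twist": 0, "gripper": 1}, {"dx": 0, "dy": 0, "dz": 0, "twist": 0, "gripper": 1}, {"dx": 0, "dy": 0, "dz": 0, "twist": 0, "gripper": 1}, {"dx": 0, "dy": 0, "dz": 0, "twist": 0, "gripper": 1}, {"dx": 0, "dy": 0, "dz": 0, "twist": 0, "gripper": 1}, {"dx": 0, "dy": 0, "dz": 0, "twist": 0, "gripper": 1}, {"dx": 0, "dy": 0, "dz": -0.03, "twist": 0, "gripper": 1}, {"dx": 0, "dy": 0, "dz": -0.07, "twist": 0, "gripper": 1}, {"dx": 0, "dy": 0, "dz": -0.12, "twist": 0, "gripper": 1}, {"dx": 0, "dy": 0, "dz": -0.14, "twist": 0, "gripper": 1}, {"dx": 0, "dy": 0, "dz": -0.14, "twist": 0, "gripper": 1}])

```text
time: 10.1
ee_pos: [0.5367, 0.0652, 0.2756]
tcp_rot: [-3.14, -0.001, 1.626]
contact_force: [1.2, -0.4, -0.8]
gripper_width: 0.0857
```

```bash
python3 go.py
python3 - <<'E'
from wing import *
w=pic('wrist','w9'); s=pic('scene','s9'); print(fitwing([.6242,.0678,.028,0],[w])[0])
im=s; c=proj(im,[[.534,.0655,.118]])[0].astype(int)
a=im['pixels'][c[1]-55:c[1]+65,c[0]-75:c[0]+75]
a=np.ascontiguousarray(cv2.resize(a,None,fx=5,fy=5,interpolation=cv2.INTER_CUBIC)[:,:,::-1])
R,o=lidT([.6242,.0678,.028,0]); L=np.array([[5,125,8],[5,-125,8],[-185,-125,8],[-185,125,8]])/1000@R.T+o
cv2.polylines(a,[((proj(im,L)-[c[0]-75,c[1]-55]+.5)*5).astype(np.int32)],True,(255,0,255),1); cv2.imwrite('pics/s9ov.png',a)
E
```

```text
10.1 [0.5367 0.0652 0.2756] [-3.1401e+00 -9.0000e-04  1.6262e+00] [-0.704  0.229  0.609  1.823 -0.145  1.135  0.011] [ 1.16 -0.4  -0.85] [-0.03   0.007 -0.003] 0.0857
(np.float64(0.6683803174961866), np.float64(-1.48))
```

View pics/w9.png

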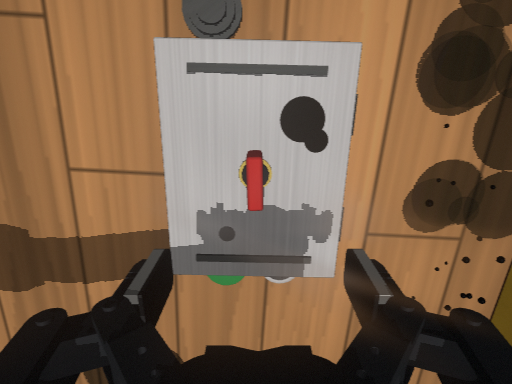

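View pics/s9ov.png

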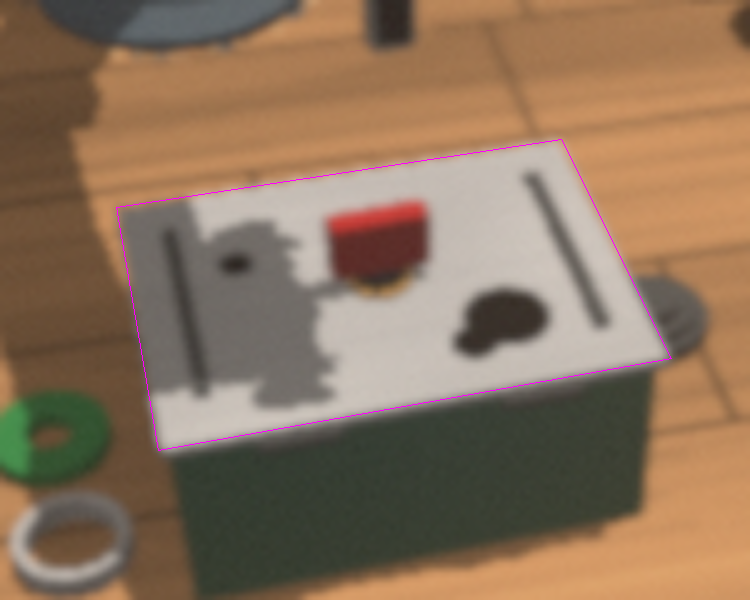

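Run:
```python
from h import *
print(robot.sign_off())
```

```text
the job is handed in; nothing more can be done
None
```

The lid is shut and the knob is screwed down snug. The job was handed in at about 10 s of the 72 s allowed; no verdict was reported.

- **Lid:** I pushed it shut with the closed fingertips, and the push force rose to about 12 N at 118 mm, the shut height. Afterwards the modelled outline of a shut lid matched the scene picture, with the knob screwed down.
- **Knob:** It ran freely at about 0.03 to 0.06 N m for roughly 1 rad, then seated. I tightened to 0.76 N m while turning, about 0.24 rad past the estimated seating point. The torque climbed 0.56, 0.64, 0.76 N m over the last steps, close to the stated 1 N m per rad.
- **Release:** The gripper is open and clear of the chest, with the fingertips about 275 mm above the bench and about 1 N or less on the force reading.
- **Loose parts:** I did not measure them again. In the last scene crop the race, end seal and labyrinth cap looked undisturbed. The punch was outside that crop, but the arm never went near it.

**Disagreements:**
- With the hand at rest the torque read about 0.56 N m, which is 0.2 below the turning value; the task says to expect up to 0.15 less. I still judged it snug, because the turning torque and the angle agreed.
- The final wing angle from the wrist picture was about 0.06 rad behind the gripper's angle. That is within measuring error and well inside the snug window.

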